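# Drive a frame-corner wedge, then try the joiner's guard and hold it open

### The arm

A 6-joint arm with a two-finger parallel gripper is mounted at the origin on the work surface. World frame = base frame: x ahead of the robot, y to its left, z up, the work surface at z = 0. Lengths are in m, angles in rad, forces in N, time in s.
With the tool pointing down it reaches from about 0.15 to 0.775 m from the base axis. Payload 6.1 kg.
Tool frame: the origin (TCP) lies at the very end of the fingers, on their centre line; the grasp point (between the pads) lies 19 mm behind it (ctrl.tcp_to_grasp is the distance from the TCP to the grasp point, in m); y points along the fingers, x is the direction in which the jaws open and shut, and the axes are right-handed (so a half turn about y gives the same grasp; the last joint's range is limited). The gripper opens to 85 mm and grips with 20 to 120 N. Pads are 22 mm wide; open, the fingers measure 114 mm over their backs; the gripper's body (76 mm by 85 mm) begins 54 mm behind the grasp point. The pads swing forward as they close: fully open they stand 13 mm farther back than shut.
Start: joints at [1.287, 0.126, -0.04, 1.405, 0, 1.571], TCP at [0.147, 0.504, 0.191] pointing down, gripper open.
Joint ranges: [-2.72, 2.72], [-0.95, 1.95], [-1.27, 1.35], [-1.78, 2.02], [-1.46, 1.47], [-3.14, 3.14]. Speed limits (rad/s): [2.39, 2.39, 3.01, 3.14, 3.14, 3.14].

### API

Orientations are given as a unit quaternion [w, x, y, z].
In Python, from station import ctrl, vision gives the robot as it stands.
- The arm moves only by the tool arm_command, never from a script. Its argument "increments" is one flat list of numbers, 7 for each row, row after row: the turn, a rotation vector about the tool's x, y, z in rad, then the shift along the tool's x, y, z in m, then the finger opening in m, from 0 to 0.0854. In form: [ax, ay, az, x, y, z, fingers, ax, ay, az, x, y, z, fingers, ...]. A call has 1 to 20 rows; each row shifts and turns the commanded pose from where the row before left it, along the tool's axes as they then stand; what a row does not reach is not made up. A row lasts 1/12 s, in which the tool goes at most 41.7 mm and 7.16 degrees, less where a joint would pass 70% of its speed; a pose out of reach is approached as far as the arm can. A call is refused whole if a number of a shift passes 0.0417 or a number of a turn 0.125, either way. A call with a gripper value outside its range is refused whole. The fingers move at their own pace and stop on an object; "grip_force" is the grip in N (left out, the last holds). Time passes only in rows, so rows that do not move let the fingers close. It gives the time, the measured TCP pose, the force and the opening at its end, in the units of the state.
- ctrl.read_state(): the state, without advancing time (a new reading comes with each control period).
- vision.capture(name): name is "scene" or "top" or "wrist"; returns the picture (420x560x3 uint8, red, green, blue); there is no depth.
- vision.get_calibration(name): a dict with "intrinsics" (3x3 intrinsics, pixels), "rvec" (rotation vector, rad) and "tvec" (3), from world to camera coordinates, as OpenCV has them. Camera axes: x right, y down, z forward; pixel columns grow to the right and rows downward; lengths in m; the calibration is good to about 2 mm. A picture is of the moment at which its call begins: read the wrist's pose just before it. get_calibration takes no time and is no camera call; for the wrist camera it gives the pose at the moment of the call.
- ctrl.job_done(): hands the job in, once; it reports no verdict.
The state is a dict: "time_s": time; "joint_pos": joint angles; "dq": joint speeds; "effort": joint torques, N m; "tool_pos": TCP position; "tcp_rot": TCP orientation; "force": force on the tool from outside, world axes, zero at the start; "ft_torque": the same for the moment, N m; "width": finger opening in m.
Only numpy, scipy, OpenCV 4.12 (cv2) and the standard library are available. Lean on these libraries where they do the work, as an engineer would, in place of code of your own. Each camera call takes 0.05 s, during which the arm holds its last target. There are 200 camera calls.

### The job

Join the picture-frame corner in the bench joiner: swing the black lever away to its stop and let it spring back. Then, before touching the steel catch, tug up on the bar of the guard to learn if it is caught; if it is, slide the catch outward, away from the guard. Lift the guard about halfway to upright and finish while holding it open in the gripper, leaving the other things on the bench where they are.

Things in the scene. Friction and masses are not known exactly. Their poses are not given: they have to be found in the camera images.
- press: Bench frame-corner joiner, fixed. Grey base plate 210 (x) x 360 (y) x 20 mm; origin on the table top below the middle of the die bed; x points from the guard's bar towards the guard's hinge (away from the robot), y to the left (the catch's side), z up. The lever stands on the right (-y), the guard is in the middle, the catch on the left (+y). The picture-frame corner lies fixed under the guard.
- lever (a joint): Angle of the sprung lever: 0 at rest (it leans 0.35 rad to the joiner's -x), 0.75 rad at its stop (leaning 0.40 rad to +x). It turns about the joiner's y axis. The spring takes about 3 N at the tip to start and 8 N at the stop, and brings it back by itself when let go.
- lever_tip (a point): Top end of the lever's black round grip (24 mm diameter, covering the last 80 mm below this point), 140 mm from the pivot. At rest it is at x -0.058, y -0.140, z 0.192 m in the joiner's frame; it can be pushed with shut fingers about 25 mm below the tip.
- lever_pivot (a point): Centre of the lever's pivot, between two fork plates whose tops are at z 75 mm: x -0.010, y -0.140, z 0.060 m in the joiner's frame.
- guard (a joint): Angle of the guard, 0 shut, growing as its front is lifted, at most 1.15 rad; it always falls shut when let go. If the catch holds it, it stops after about 0.05 rad (10 mm at the bar); if not, it lifts freely. The catch looks the same either way: only a tug tells (8 to 10 N is plenty).
- guard_bar (a point): Middle of the guard's grip bar: round steel, 12 mm diameter, along the joiner's y, 88 mm free between its two arms, 45 mm clear in front of the guard's front edge (39 mm free gap). Shut, it is at x -0.110, y 0, z 0.095 m in the joiner's frame, and it can be pinched from above with the fingers closing along the joiner's x; nothing is below it down to the base plate (z 20 mm). The bar turns between the pads as the guard swings. Nothing stands in the way of the gripper.
- guard_hinge (a point): Middle of the guard's hinge axis, which runs along the joiner's y: x 0.090, y 0, z 0.085 m in the joiner's frame. The bar moves on a circle of 200 mm radius about it. The guard is an aluminium cover 155 x 150 x 38 mm with a clear window, 0.2 to 0.45 kg.
- catch (a joint): Position of the sliding catch: 0 home, 0.025 m fully slid out towards the joiner's +y, away from the guard. It stays where it is left; 2.5 N of friction. Slid out 20 mm or more it frees the guard. Slide it only with the guard down.
- catch_knob (a point): Middle of the catch's upright steel knob, 16 (x) x 18 (y) x 36 mm (z), pinched from above across the joiner's x. At home it is at x -0.030, y 0.125, z 0.097 m in the joiner's frame; the dark housing's top below it is at z 72 mm.
- tin: Bystander: small open steel tin, 44 across and 30 high, on the joiner's base plate behind the catch (mm); origin at the centre of its underside.
- offcut: Bystander: wooden offcut 30 x 45 x 18, on the base plate behind the lever (mm); origin at the centre of its underside.
- brush_jar: Bystander: glass jar 72 across, 100 high, with brushes up to 240 high (mm); origin at the centre of its underside.
- tub: Bystander: white plastic tub 70 across, 50 high (mm); origin at the centre of its underside.
- paint_tube: Bystander: white paint tube 125 x 34 x 14, lying along its x (mm); origin at the centre of its underside.
- nail_box: Bystander: closed cardboard box 65 x 45 x 35 (mm); origin at the centre of its underside.
- palette: Bystander: plywood palette 200 x 150 x 6 with paint dabs (mm); origin at the centre of its underside.

How it is judged:
On the way, in this order (a step that is already met when the one before it is completed fails the run):
1. the lever is swung to its stop (past 0.68 of 0.75 rad) (value of joint lever above 0.68 rad), for 0.1 s.
2. the lever is back at rest (below 0.08 rad), with the guard still down (value of joint lever below 0.08 rad and value of joint guard below 0.015 rad), for 0.1 s.
3. the guard is tugged up (past 0.02 rad) while the catch is still home (within 5 mm) (value of joint guard above 0.02 rad and value of joint catch below 0.005 m), for 0.1 s.
At the end, for the whole second after the job is handed in: The guard is open by more than 0.6 rad and still, the gripper's fingers are holding it (more than 1 N), and the lever is at rest (below 0.08 rad) (value of joint guard above 0.6 rad and velocity of joint guard between -0.1 and 0.1 rad/s and contact force between the fingers and guard above 1 N and value of joint lever below 0.08 rad); the arm keeps its last pose, push and grip.
It fails at once if one of the loose things on the bench is moved more than 3 cm (distance of any of tin, offcut, brush_jar, tub, paint_tube, nail_box, palette from where it was at the start of the episode above 0.03 m).
It also fails if it takes over 64 s, if anything falls off the work surface, if the arm or the gripper's body presses on something with over 40 N, if the wrist force passes 120 N, or if a joint passes its speed limit or range.

## Working session

There is one attempt and no reset: what is moved stays moved. The work goes in short steps, Python scripts to look and compute and a tool call to move; the robot and the scene stay as the last step left them, time stands still between calls to the robot, and variables do not carry over. Pictures are saved under pics/ and viewed, about 8 in all and at most 12, crops included, and the job is handed in when it is done.

Besides the shell and the picture viewer there is one more tool, called after "Emit:" as name(argument=value, ...), one argument or row to a line, values as JSON. arm_command: Moves the arm, as the interface text tells. Its arguments: {"type":"object","properties":{"increments":{"type":"array"},"grip_force":{"type":"number"}},"required":["increments"]}

```bash
mkdir -p pics; cat > h.py <<'E'
import numpy as np, cv2
from station import ctrl, vision
from scipy.spatial.transform import Rotation as R
def cal(n):
    c=vision.get_calibration(n); return np.array(c['intrinsics'],float),np.array(c['rvec'],float).ravel(),np.array(c['tvec'],float).ravel()
def ray(c,p):
    K,r,t=c; Rm=R.from_rotvec(r).as_matrix()
    d=Rm.T@np.linalg.inv(K)@np.array([p[0],p[1],1.]); return -Rm.T@t,d/np.linalg.norm(d)
def onz(c,p,z):
    o,d=ray(c,p); return o+d*(z-o[2])/d[2]
def tri(cs,ps):
    A=np.zeros((3,3));b=np.zeros(3)
    for c,p in zip(cs,ps):
        o,d=ray(c,p);M=np.eye(3)-np.outer(d,d);A+=M;b+=M@o
    return np.linalg.solve(A,b)
def proj(c,P):
    return cv2.projectPoints(np.array(P,float).reshape(-1,3),c[1],c[2],c[0],None)[0].reshape(-1,2)
def snap(n,f):
    im=vision.capture(n); cv2.imwrite('pics/'+f,im[...,::-1]); return im
E
python3 - <<'E'
from h import *
a=snap('scene','s1.png');b=snap('top','t1.png')
for n in('scene','top'):
    c=cal(n);print(n,ray(c,(280,210)),c[0][0,0])
s=ctrl.read_state();print(s)
E
```

```text
scene (array([1.4368422 , 0.20436064, 0.98062428]), array([-0.71459388, -0.1716343 , -0.67815725])) 502.2291432555034
top (array([0.45240659, 0.00832118, 1.17333722]), array([ 0.09713581, -0.00354062, -0.99526484])) 397.15546741428017
{'time_s': 0.1, 'joint_pos': array([ 1.28703413e+00,  1.26326240e-01, -4.04991134e-02,  1.40538425e+00,
        2.62854326e-05,  1.57083423e+00]), 'dq': array([-0.00109846, -0.0030766 ,  0.00239767, -0.00034138,  0.00090415,
        0.00067452]), 'effort': array([ 3.84827472e-04, -4.36901093e+01,  3.53605807e+01,  1.35929603e-02,
       -8.20894456e-05,  7.32799975e-06]), 'tool_pos': array([0.14685948, 0.5036095 , 0.19080654]), 'tcp_rot': array([-0.56539418,  0.56597894,  0.42385696, -0.42466756]), 'force': array([ 0.43349734,  0.06701867, -0.7972596 ]), 'ft_torque': array([ 0.04164273, -0.00691054,  0.01147683]), 'width': 0.08537447310499971}
```

View pics/s1.png

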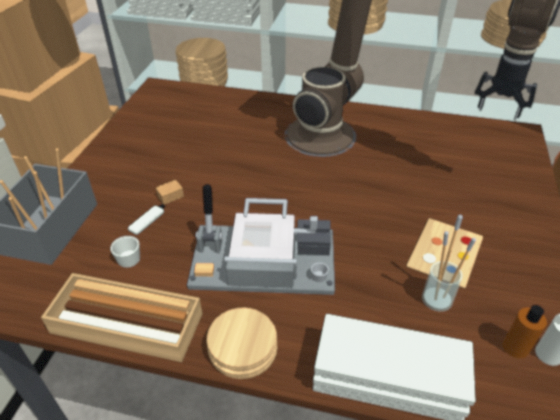

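View pics/t1.png

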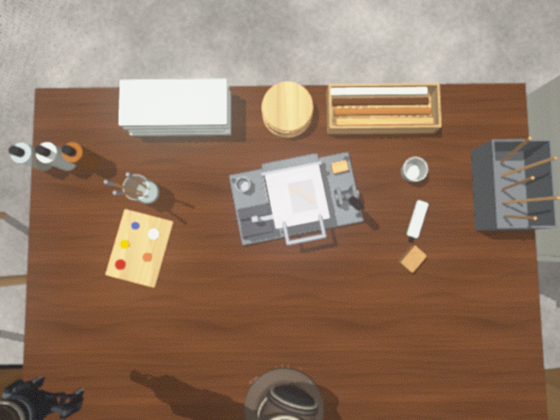

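Scene view: lever grip top ≈(207,187), bar ≈(265,201), knob ≈(313,222). Top view: plate corners ≈(231,173), (349,154), (362,220), (243,243), bar ≈(305,240), knob ≈(258,219), lever top ≈(357,205). I'll zoom both crops to pick the points more exactly.

```bash
python3 - <<'E'
from h import *
t=cv2.imread('pics/t1.png')[145:250,225:370];s=cv2.imread('pics/s1.png')[178:298,185:340]
t=cv2.resize(t,None,fx=2.7*2,fy=2.7*2,interpolation=cv2.INTER_CUBIC)[:, :]
s=cv2.resize(s,None,fx=5,fy=5,interpolation=cv2.INTER_CUBIC)
cv2.imwrite('pics/tc.png',t);cv2.imwrite('pics/sc.png',s);print(t.shape,s.shape)
ct=cal('top');cs=cal('scene')
for p in[(231,173),(349,154),(362,220),(243,243)]:print(onz(ct,p,.02).round(4))
for a,b in[((357,205),(207,187)),((305,240),(265,201)),((258,219),(313,219))]:print(tri([ct,cs],[a,b]).round(4))
E
```

```text
(567, 783, 3) (600, 775, 3)
[0.6759 0.1471 0.02  ]
[ 0.7288 -0.2014  0.02  ]
[ 0.5331 -0.2341  0.02  ]
[0.4701 0.1125 0.02  ]
[ 0.5595 -0.1891  0.1857]
[ 0.4758 -0.0649  0.0927]
[0.532  0.068  0.1084]
```

View pics/tc.png

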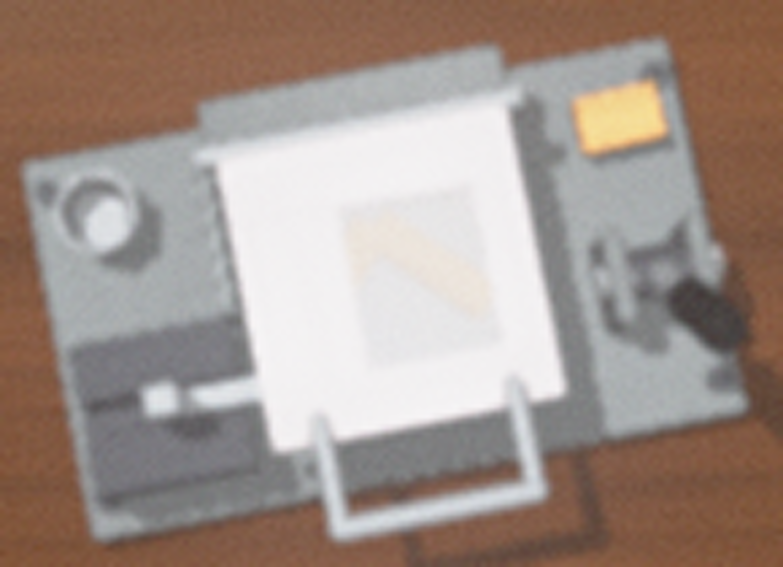

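View pics/sc.png

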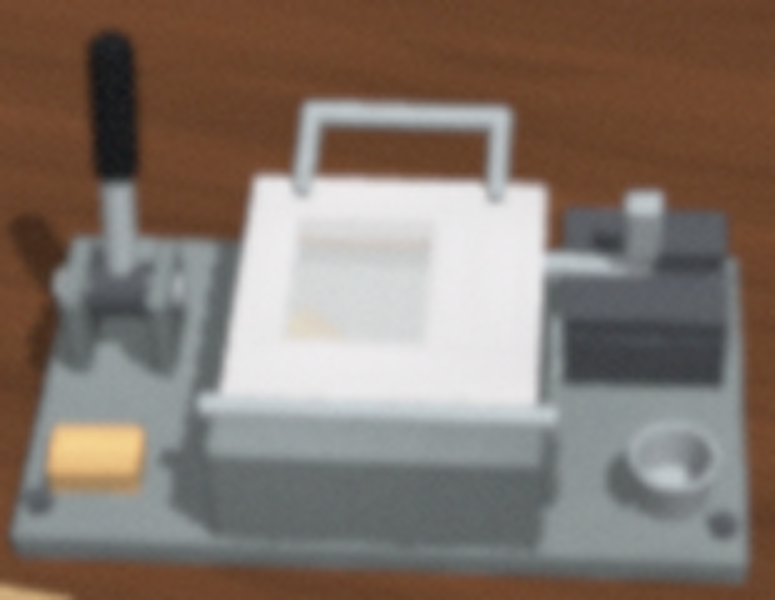

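Crops show the points clearly: top view bar middle (306.5,239.3), knob top (254.6,218.7), lever top (358.7,205.2); scene view bar (266.6,200.6), knob top (314,218.6), lever top (207,186.4).

```bash
cat >> h.py <<'E'
E
python3 - <<'E'
from h import *
ct=cal('top');cs=cal('scene')
C=np.array([onz(ct,p,.02) for p in[(229.6,175.2),(348.5,152.4),(363.3,220.6),(243,245)]])
L=np.array([[.105,.18],[.105,-.18],[-.105,-.18],[-.105,.18]])
P=[tri([ct,cs],q) for q in[((358.7,205.2),(207,186.8)),((306.5,239.3),(266.6,200.6)),((254.6,218.7),(314,218.6))]]
# bar ends at z=.095 from both views
for c,ps in((ct,[(342,528),(540,490)]),(cs,[(505,115),(312,112)])):
    q=[onz(c,(np.array(p)/5.4+[225,145]) if c is ct else (np.array(p)/5+[185,178]),.095) for p in ps];d=q[0]-q[1];print('baryaw',np.arctan2(-d[0],d[1]),np.linalg.norm(d))
print(C.round(4),np.array(P).round(4))
def fit(l,w):
    l=np.array(l);w=np.array(w);a=l-l.mean(0);b=w-w.mean(0)
    y=np.arctan2((a[:,0]*b[:,1]-a[:,1]*b[:,0]).sum(),(a*b).sum());M=np.array([[np.cos(y),-np.sin(y)],[np.sin(y),np.cos(y)]])
    t=w.mean(0)-M@l.mean(0);return y,t,np.round((w-(l@M.T+t)),4)
print(fit(L,C[:,:2]))
L2=[[-.058,-.14],[-.11,0],[-.03,.125]]
print(fit(L2,np.array(P)[:,:2]))
y,t,_=fit(np.vstack([L,L2]),np.vstack([C[:,:2],np.array(P)[:,:2]]));print(y,t,_)
np.save('press.npy',[y,*t])
M=R.from_euler('z',y)
for n,v in dict(tip=(-.058,-.14,.192),piv=(-.01,-.14,.06),bar=(-.11,0,.095),knob=(-.03,.125,.115),hinge=(.09,0,.085)).items():
    print(n,(M.apply(v)+[*t,0]).round(4),proj(ct,M.apply(v)+[*t,0]).round(1),proj(cs,M.apply(v)+[*t,0]).round(1))
print(R.from_quat(ctrl.read_state()['tcp_rot'][[1,2,3,0]]).as_matrix().round(3))
E
```

```text
baryaw 0.1780363055590193 0.10129503101530682
baryaw 0.2094197150316502 0.10246980210972967
[[ 0.6694  0.1512  0.02  ]
 [ 0.7337 -0.2001  0.02  ]
 [ 0.5313 -0.2378  0.02  ]
 [ 0.4643  0.1125  0.02  ]] [[ 0.5585 -0.1915  0.1854]
 [ 0.4767 -0.0646  0.0954]
 [ 0.5331  0.0738  0.1121]]
(np.float64(0.1850143912047657), array([ 0.59967613, -0.04354092]), array([[-0.0004, -0.0015],
       [-0.0023,  0.0011],
       [ 0.0017,  0.0019],
       [ 0.001 , -0.0016]]))
(np.float64(0.20032077871756074), array([ 0.58647161, -0.04274444]), array([[ 0.001 , -0.    ],
       [-0.002 ,  0.    ],
       [ 0.0009,  0.    ]]))
0.18607201979708246 [ 0.5941244  -0.04358924] [[ 0.0054 -0.0015]
 [ 0.0031  0.001 ]
 [ 0.007   0.0021]
 [ 0.0067 -0.0014]
 [-0.0045  0.0004]
 [-0.0093 -0.0007]
 [-0.0084  0.0001]]
tip [ 0.563  -0.1919  0.192 ] [[359.1 203.2]] [[205.7 185.8]]
piv [ 0.6102 -0.183   0.06  ] [[346.1 192. ]] [[208.1 237.6]]
bar [ 0.486  -0.0639  0.095 ] [[305.5 236. ]] [[265.3 203. ]]
knob [0.5415 0.0737 0.115 ] [[254.2 215.6]] [[313. 220.]]
hinge [ 0.6826 -0.0269  0.085 ] [[290.8 165.5]] [[259.5 262.6]]
[[ 0.28  -0.    -0.96 ]
 [ 0.96  -0.001  0.28 ]
 [-0.001 -1.     0.   ]]
```

Plate-centred and feature-based fits differ by 13 mm along x (the plate evidently isn't centred on the origin), so I use the triangulated features: origin ≈(0.5865,-0.043), yaw ≈0.19. Turn the tool to the press axes, shut the fingers, then go in front of the lever.

Emit:
arm_command(
  increments=[0,0.1219,0,0,0,0,0,0,0.1219,0,0,0,0,0,0,0.1219,0,0,0,0,0,0,0.1219,0,0,0,0,0,0,0.1219,0,0,0,0,0,0,0.1219,0,0,0,0,0,0,0.1219,0,0,0,0,0,0,0.1219,0,0,0,0,0,0,0.1219,0,0,0,0,0,0,0,0,0,0,0,0],
)

```text
time_s: 0.93
tool_pos: [0.1469, 0.5037, 0.1911]
tcp_rot: [-0.704, 0.704, 0.066, -0.066]
force: [0.3, 0.5, -1.1]
width: 0.0
```

Emit:
arm_command(
  increments=[0,0,0,0.01,0,-0.038,0,0,0,0,0.01,0,-0.038,0,0,0,0,0.01,0,-0.038,0,0,0,0,0.01,0,-0.038,0,0,0,0,0.01,0,-0.038,0,0,0,0,0.01,0,-0.038,0,0,0,0,0.01,0,-0.038,0,0,0,0,0.01,0,-0.038,0,0,0,0,0.01,0,-0.038,0,0,0,0,0.01,0,-0.038,0,0,0,0,0.01,0,-0.038,0,0,0,0,0.01,0,-0.038,0,0,0,0,0.01,0,-0.038,0,0,0,0,0.01,0,-0.038,0,0,0,0,0.01,0,-0.038,0,0,0,0,0.01,0,-0.038,0,0,0,0,0.01,0,-0.038,0,0,0,0,0.01,0,-0.038,0,0,0,0,0.01,0,-0.038,0,0,0,0,0.01,0,-0.038,0],
)

```text
time_s: 2.6
tool_pos: [0.4871, -0.2067, 0.1912]
tcp_rot: [0.704, -0.704, -0.068, 0.068]
force: [1.1, 0.8, 1.5]
width: -0.0
```

```bash
cat >> h.py <<'E'
Y=.19;T=np.array([.5865,-.0427,0]);M=R.from_euler('z',Y)
def tcp():
    s=ctrl.read_state();p=M.inv().apply(s['tool_pos']-T);r=R.from_quat(s['tcp_rot'][[1,2,3,0]]).as_matrix()
    print('t',round(s['time_s'],2),'press',p.round(4),'F',M.inv().apply(s['force']).round(1),'w',round(s['width'],4),'yaw',np.arctan2(r[1,0],r[0,0]).round(3),'ydir',r[:,1].round(3));return s
E
python3 - <<'E'
from h import *
tcp()
im=snap('wrist','w1.png')
c=cal('wrist')
for v in[(-.058,-.14,.192),(-.11,0,.095)]:print(proj(c,M.apply(v)+T).round(1))
E
```

```text
t 2.6 press [-0.1286 -0.1423  0.1912] F [1.2 0.6 1.5] w -0.0 yaw 0.193 ydir [-0.  0. -1.]
[[380.7 228.5]]
[[295.9  25.4]]
```

View pics/w1.png

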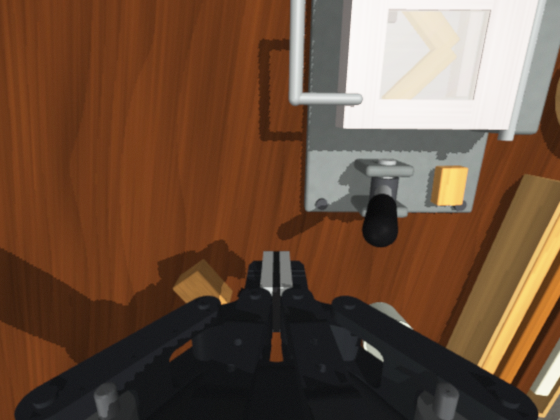

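The wrist view shows the lever tip at (380,230) and the bar at column 297, within about 2 px of my prediction, so the model is good. Lower and push the lever.

Emit:
arm_command(
  increments=[0,0,0,0,0.018,0.001,0,0,0,0,0,0.018,0.001,0,0,0,0,0.015,0,0,0,0,0,0,0.015,0,0,0,0,0,0,0.012,0,0,0,0,0,0,0.01,0,0,0,0,0,0,0.01,0,0,0,0,0,0,0.01,0,0,0,0,0,0,0.01,0,0,0,0,0,0,0.01,0,0,0,0,0,0,0.01,0,0,0,0,0,0,0.01,0,0,0,0,0,0,0.006,0,0,0,0,0,0,0,0,0,0],
)

```text
time_s: 3.82
tool_pos: [0.6035, -0.18, 0.155]
tcp_rot: [0.704, -0.704, -0.067, 0.067]
force: [-1.0, -0.4, -0.9]
width: -0.0004
```

```bash
python3 - <<'E'
from h import *
tcp()
E
```

```text
t 3.82 press [-0.0092 -0.1381  0.155 ] F [-1.1 -0.2 -0.9] w -0.0004 yaw 0.191 ydir [-0.  0. -1.]
```

Force is lower than expected; look.

```bash
python3 - <<'E'
from h import *
a=snap('scene','s2.png');w=snap('wrist','w2.png')
s=cv2.resize(a[150:290,160:340,::-1],(400,311));w=cv2.resize(w[...,::-1],(400,300))
cv2.imwrite('pics/c2.png',np.hstack([s[:300],w]))
E
```

```text
(no output)
```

View pics/c2.png

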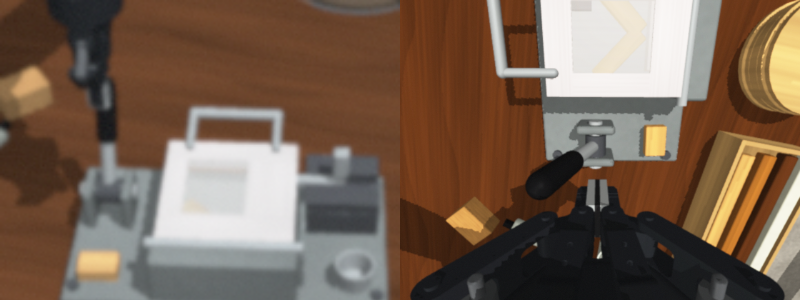

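```bash
python3 - <<'E'
from h import *
s=tcp();c=cal('wrist');P=s['tool_pos']
A=M.apply([0,1,0])
print('cam press',M.inv().apply(ray(c,(280,210))[0]-T).round(3),M.inv().apply(ray(c,(280,210))[1]).round(3))
print('tcp',proj(c,P),'+-11mm y',proj(c,[P+.011*A,P-.011*A]),'lever tip pred',proj(c,M.apply((-.058,-.14,.192))+T))
ct,cs=cal('top'),cal('scene')
print(proj(cs,[P]),proj(ct,[P]))
E
```

```text
t 3.92 press [-0.0104 -0.1381  0.1553] F [ 0.2 -0.7 -0.2] w -0.0003 yaw 0.19 ydir [-0.001  0.    -1.   ]
cam press [-0.01  -0.059  0.339] [ 0.013 -0.306 -0.952]
tcp [[275.02142758 238.37938652]] +-11mm y [[275.00920213 222.90020192]
 [275.03325046 253.3488753 ]] lever tip pred [[188.50438031 267.9329751 ]]
[[206.3438888  208.25538674]] [[351.29114523 189.74217985]]
```

```bash
python3 - <<'E'
from h import *
t=snap('top','t3.png')[...,::-1]
s=cv2.imread('pics/s2.png')[155:245,180:250];w=cv2.imread('pics/w2.png')[140:300,160:380]
s=cv2.resize(s,(400,514),interpolation=2);w=cv2.resize(w,(400,291),interpolation=2);t=cv2.resize(t[165:240,300:400],(400,300),interpolation=2)
cv2.imwrite('pics/c3.png',np.hstack([s,np.vstack([w,t])[:514]]))
E
```

```text
(no output)
```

View pics/c3.png

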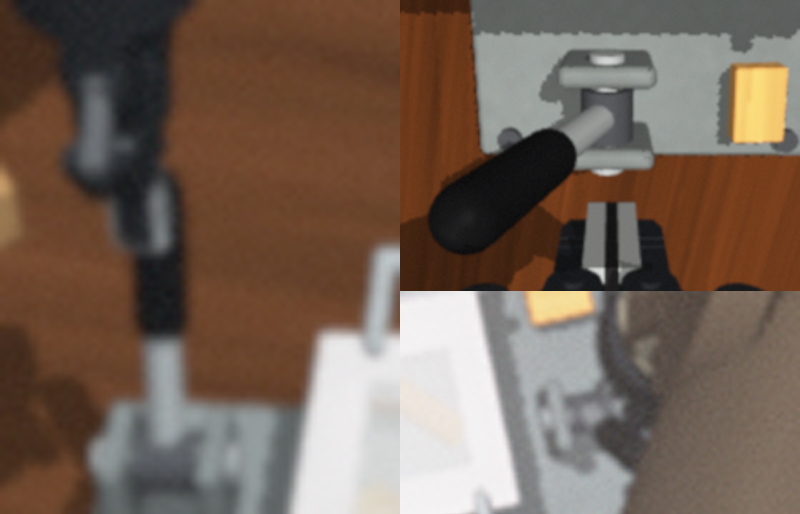

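```bash
python3 - <<'E'
from h import *
s=tcp();c=cal('wrist');cs=cal('scene')
for a,b in[((275.5,251.7),(205.8,198)),((275.5,251.7),(205.8,200))]:
    P=tri([c,cs],[a,b]);print(M.inv().apply(P-T),proj(c,P),proj(cs,P))
print(proj(cs,M.apply([[-.058,-.14,.192],[-.0494,-.14,.168],[-.01,-.138,.155],[-.01,-.138,.185],[-.01,-.138,.2]])+T))
r=R.from_quat(s['tcp_rot'][[1,2,3,0]]);print(r.inv().apply(ray(c,(280,210))[0]-s['tool_pos']))
E
```

```text
t 3.97 press [-0.0107 -0.1381  0.1554] F [-0.4 -0.2 -0.9] w 0.0001 yaw 0.19 ydir [-0.001  0.    -1.   ]
[-0.01057995 -0.13447981  0.18733029] [[274.96637066 254.93131775]] [[206.48796798 198.34745448]]
[-0.01041755 -0.13601833  0.18169251] [[275.28728118 252.96937979]] [[206.07871279 200.14113536]]
[[206.97062443 184.06855276]
 [207.43143249 193.77834884]
 [206.36660502 208.44757997]
 [205.0860737  199.19798861]
 [204.42920998 194.45330109]]
[ 0.00069074 -0.18329611  0.07875446]
```

Two views put the real fingertips at z≈0.185 while the reported TCP is 0.155, so the tips sit ~30 mm short of the reported TCP and passed over the lever, which is still at rest. I back off over the lever, go 32 mm lower and push again, watching force.

Emit:
arm_command(
  increments=[0,0,0,0,-0.025,0,0,0,0,0,0,-0.025,0,0,0,0,0,-0.03,0,0,0,0,0,0,-0.03,0,0,0,0,0,0,-0.03,0,0,0,0,0,0,-0.03,0,-0.002,0,0,0,0,0,0.03,0,0,0,0,0,0,0.03,0,0,0,0,0,0,0.022,0,0,0,0,0,0.02,0,0,0,0,0,0,0.02,0,0,0,0,0,0,0.012,0,0,0,0,0,0,0.012,0,0,0,0,0,0,0,0,0,0],
)

```text
time_s: 5.13
tool_pos: [0.5481, -0.1928, 0.1236]
tcp_rot: [-0.704, 0.704, 0.067, -0.068]
force: [-4.7, -0.9, -0.7]
width: 0.0001
```

```bash
python3 - <<'E'
from h import *
tcp()
w=snap('wrist','w4.png')[...,::-1];s=snap('scene','s4.png')[150:250,160:300,::-1]
cv2.imwrite('pics/c4.png',np.hstack([cv2.resize(s,(400,286),interpolation=2),cv2.resize(w[100:386,80:480],(400,286))]))
E
```

```text
t 5.13 press [-0.0661 -0.1402  0.1236] F [-4.8 -0.  -0.7] w 0.0001 yaw 0.19 ydir [-0.001 -0.001 -1.   ]
```

View pics/c4.png

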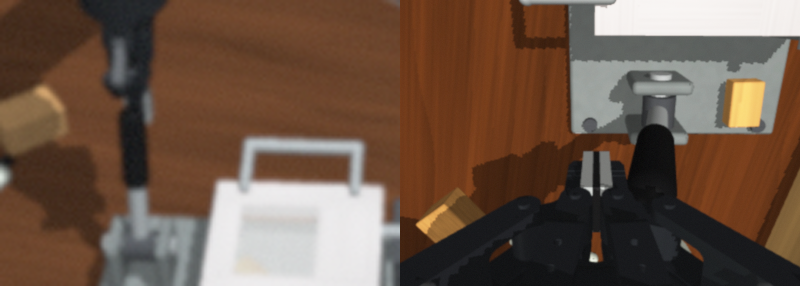

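The fingers now push the lever (4.8 N, lever already swung some way). Continue.

Emit:
arm_command(
  increments=[0,0,0,0.012,0,0,0,0,0,0,0.012,0,0,0,0,0,0,0.012,0,0,0,0,0,0,0.01,0,0,0,0,0,0,0.008,0,0,0,0,0,0,0.006,0,0,0,0,0,0,0,0,0,0],
)

```text
time_s: 5.82
tool_pos: [0.6054, -0.1822, 0.1237]
tcp_rot: [-0.704, 0.704, 0.066, -0.068]
force: [-8.2, -2.2, 4.3]
width: 0.0001
```

Emit:
arm_command(
  increments=[0,0,0,0.004,0,0,0,0,0,0,0.004,0,0,0,0,0,0,0,0,0,0],
)

```text
time_s: 6.07
tool_pos: [0.6118, -0.1809, 0.1227]
tcp_rot: [-0.704, 0.704, 0.065, -0.068]
force: [-8.7, -3.1, -0.8]
width: 0.0002
```

Emit:
arm_command(
  increments=[0,0,0,0.004,0,0,0,0,0,0,0.004,0,0,0,0,0,0,0,0,0,0],
)

```text
time_s: 6.32
tool_pos: [0.6192, -0.1793, 0.1223]
tcp_rot: [0.704, -0.704, -0.064, 0.069]
force: [-9.2, -2.3, -1.5]
width: -0.0001
```

Emit:
arm_command(
  increments=[0,0,0,0.004,0,0,0,0,0,0,0,0,0,0,0,0,0,0,0,0,0],
)

```text
time_s: 6.57
tool_pos: [0.622, -0.1787, 0.1224]
tcp_rot: [-0.704, 0.704, 0.064, -0.069]
force: [-10.8, -4.1, -1.1]
width: -0.0001
```

Emit:
arm_command(
  increments=[0,0,0,0.004,0,0,0,0,0,0,0.004,0,0,0,0,0,0,0,0,0,0],
)

```text
time_s: 6.82
tool_pos: [0.6229, -0.1785, 0.1221]
tcp_rot: [-0.703, 0.705, 0.059, -0.073]
force: [-35.1, -4.5, 7.9]
width: -0.0003
```

Emit:
arm_command(
  increments=[0,0,0,0.004,0,0,0,0,0,0,0.003,0,0,0,0,0,0,0,0,0,0],
)

```text
time_s: 7.07
tool_pos: [0.6236, -0.1783, 0.1218]
tcp_rot: [-0.703, 0.705, 0.054, -0.076]
force: [-54.7, -9.9, 15.3]
width: -0.0002
```

```bash
python3 - <<'E'
from h import *
tcp()
w=snap('wrist','w5.png')[...,::-1];s=snap('scene','s5.png')[150:250,160:300,::-1]
cv2.imwrite('pics/c5.png',np.hstack([cv2.resize(s,(400,286),interpolation=2),cv2.resize(w[100:386,80:480],(400,286))]))
E
```

```text
t 7.07 press [ 0.0108 -0.1402  0.1218] F [-55.6   0.6  15.3] w -0.0002 yaw 0.185 ydir [-0.031 -0.005 -1.   ]
```

View pics/c5.png

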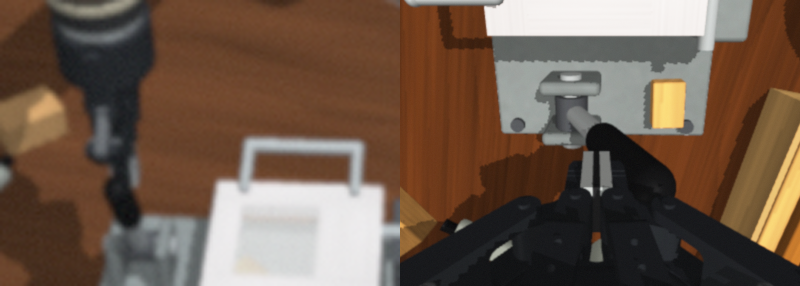

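The force jumped from about 10 to 55 N: the lever is at its stop, leaning away. Retract and let it spring back, then check.

Emit:
arm_command(
  increments=[0,0,0,-0.02,0,0,0,0,0,0,-0.02,0,0,0,0,0,0,-0.02,0,0,0,0,0,0,-0.02,0,0,0,0,0,0,-0.02,0,0,0,0,0,0,-0.02,0,0,0,0,0,0,-0.02,0,0,0,0,0,0,-0.02,0,0,0,0,0,0,-0.01,-0.03,0,0.04,0,0,0,0,-0.03,0,0.04,0,0,0,0,0,0,0.04],
)

```text
time_s: 8.08
tool_pos: [0.4754, -0.2082, 0.1897]
tcp_rot: [-0.703, 0.705, 0.07, -0.064]
force: [0.3, -1.2, 0.2]
width: 0.0359
```

```bash
python3 - <<'E'
from h import *
tcp()
E
```

```text
t 8.08 press [-0.1404 -0.1415  0.1897] F [ 0.1 -1.2  0.2] w 0.0359 yaw 0.189 ydir [ 0.009 -0.003 -1.   ]
```

Emit:
arm_command(
  increments=[0,0,0,0.006,0,0.0285,0.04,0,0,0,0.006,0,0.0285,0.04,0,0,0,0.006,0,0.0285,0.04,0,0,0,0.006,0,0.028,0.04,0,0,0,0.006,0,0.028,0.04,0,0,0,0,0,0,0.04],
)

```text
time_s: 8.58
tool_pos: [0.477, -0.0588, 0.1842]
tcp_rot: [0.704, -0.703, -0.069, 0.068]
force: [0.8, -0.4, -0.9]
width: 0.0402
```

```bash
python3 - <<'E'
from h import *
s=tcp();c=cal('wrist')
w=snap('wrist','w6.png')[...,::-1];a=snap('scene','s6.png')[150:250,160:300,::-1]
cv2.imwrite('pics/c6.png',np.hstack([cv2.resize(a,(350,250),interpolation=2)[:250],cv2.resize(w,(450,338))[:250]])) if 0 else cv2.imwrite('pics/c6.png',np.hstack([cv2.copyMakeBorder(cv2.resize(a,(336,240),interpolation=2),0,98,0,0,0),cv2.resize(w,(450,338))]))
print(proj(c,np.vstack([s['tool_pos'],M.apply([[-.11,0,.095],[-.11,.04,.095],[-.11,-.04,.095],[-.058,-.14,.192]])+T])).round(1))
E
```

```text
t 8.58 press [-0.1106  0.0049  0.1842] F [ 0.7 -0.6 -0.9] w 0.0402 yaw 0.194 ydir [ 0.002  0.002 -1.   ]
[[275.  238.4]
 [275.7 206.4]
 [275.9 164.7]
 [275.6 244.7]
 [341.1 412.1]]
```

View pics/c6.png

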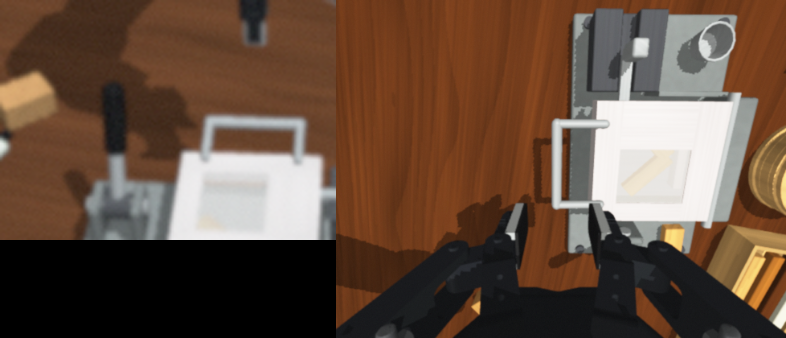

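The lever is back at rest. Predicted bar pixel (275.7,206) matches the image (275,203), with the jaws centred on its column. Descend and pinch the bar.

Emit:
arm_command(
  increments=[0,0,0,0,0.03,-0.002,0.04,0,0,0,0,0.03,0,0.04,0,0,0,0,0.03,0,0.04,0,0,0,0,0.022,0,0.04,0,0,0,0,0.02,0,0.04,0,0,0,0,0,0,0.04],
)

```text
time_s: 9.18
tool_pos: [0.4745, -0.0651, 0.0478]
tcp_rot: [0.704, -0.704, -0.064, 0.068]
force: [-0.0, 0.0, -0.7]
width: 0.0399
```

Emit:
arm_command(
  increments=[0,0,0,0,0,0,0.0,0,0,0,0,0,0,0.0,0,0,0,0,0,0,0.0,0,0,0,0,0,0,0.0,0,0,0,0,0,0,0.0,0,0,0,0,0,0,0.0],
  grip_force=30,
)

```text
time_s: 9.68
tool_pos: [0.477, -0.0653, 0.0531]
tcp_rot: [-0.703, 0.705, 0.067, -0.067]
force: [-4.5, -2.2, 2.4]
width: 0.0106
```

```bash
python3 - <<'E'
from h import *
tcp()
E
```

```text
t 9.68 press [-0.1118 -0.0015  0.0531] F [-4.9 -1.3  2.4] w 0.0106 yaw 0.189 ydir [ 0.    -0.002 -1.   ]
```

Bar held (width 10.6 mm). Tug up gently.

Emit:
arm_command(
  increments=[0,0,0,0,-0.003,0,0.0,0,0,0,0,-0.003,0,0.0,0,0,0,0,-0.001,0,0.0,0,0,0,0,0,0,0.0,0,0,0,0,0,0,0.0],
)

```text
time_s: 10.1
tool_pos: [0.4773, -0.0652, 0.059]
tcp_rot: [-0.703, 0.705, 0.067, -0.067]
force: [-2.6, -5.5, -2.3]
width: 0.01
```

Emit:
arm_command(
  increments=[0,0,0,0,-0.003,0,0.0,0,0,0,0,-0.002,0,0.0,0,0,0,0,0,0,0.0,0,0,0,0,0,0,0.0],
)

```text
time_s: 10.43
tool_pos: [0.4778, -0.0651, 0.0642]
tcp_rot: [-0.703, 0.704, 0.067, -0.067]
force: [-0.8, -5.4, -1.7]
width: 0.0105
```

Emit:
arm_command(
  increments=[0,0,0,0,-0.002,0,0.0,0,0,0,0,-0.001,0,0.0,0,0,0,0,0,0,0.0,0,0,0,0,0,0,0.0],
)

```text
time_s: 10.77
tool_pos: [0.478, -0.065, 0.0671]
tcp_rot: [-0.703, 0.704, 0.067, -0.066]
force: [0.4, -4.7, -2.8]
width: 0.0101
```

14 mm up with only ~3 N: no stop at 10 mm so far. Go a little further and look, to tell free from slipping.

Emit:
arm_command(
  increments=[0,0,0,0.0005,-0.004,0,0.0,0,0,0,0.0005,-0.004,0,0.0,0,0,0,0.001,-0.004,0,0.0,0,0,0,0,0,0,0.0],
)

```text
time_s: 11.1
tool_pos: [0.4798, -0.0647, 0.0796]
tcp_rot: [-0.703, 0.704, 0.067, -0.067]
force: [-1.5, -5.5, -2.0]
width: 0.0102
```

```bash
python3 - <<'E'
from h import *
tcp()
w=snap('wrist','w7.png')[100:340,140:480,::-1];a=snap('scene','s7.png')[160:260,200:340,::-1]
cv2.imwrite('pics/c7.png',np.hstack([cv2.resize(a,(448,320),interpolation=2),cv2.resize(w,(340,320))]))
E
```

```text
t 11.1 press [-0.1089 -0.0014  0.0796] F [-2.5 -5.1 -2. ] w 0.0102 yaw 0.19 ydir [ 0.001 -0.001 -1.   ]
```

View pics/c7.png

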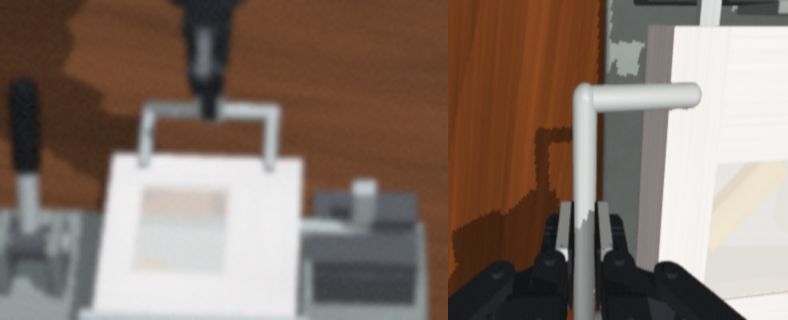

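The bar is 8 px (~25 mm) higher in the scene view, with the fingers still round its middle and the force low: the guard is not caught, so I leave the catch alone. Swing it on along the arc to about 0.72 rad.

Emit:
arm_command(
  increments=[0,0,0,0.0025,-0.0115,0,0,0,0,0,0.0031,-0.0113,0,0,0,0,0,0.0038,-0.0111,0,0,0,0,0,0.0044,-0.0109,0,0,0,0,0,0.0051,-0.0106,0,0,0,0,0,0.0057,-0.0103,0,0,0,0,0,0.0063,-0.0099,0,0,0,0,0,0.0068,-0.0095,0,0,0,0,0,0.0074,-0.0091,0,0,0,0,0,0.0079,-0.0087,0,0,0,0,0,0,0,0,0,0,0,0,0,0,0,0,0],
  grip_force=40,
)

```text
validation failed for argument at $.in...
```

```bash
python3 - <<'E'
from h import *
tcp()
w=snap('wrist','w8.png')[:,:,::-1];a=snap('scene','s8.png')[140:300,180:350,::-1]
cv2.imwrite('pics/c8.png',np.hstack([cv2.resize(a,(372,350),interpolation=2),cv2.resize(w,(428,350))]))
c=cal('scene')
for th in(.5,.6,.65,.7,.75,.8):
    p=th+.05;print(th,proj(c,M.apply([.09-.2*np.cos(p),0,.085+.2*np.sin(p)])+T))
E
```

```text
t 11.2 press [-0.109  -0.0014  0.0791] F [-0.9 -5.2 -2.1] w 0.0103 yaw 0.19 ydir [ 0.001 -0.001 -1.   ]
0.5 [[264.62348715 180.57245317]]
0.6 [[264.16320791 178.26780367]]
0.65 [[263.91494364 177.38801015]]
0.7 [[263.65496818 176.69874968]]
0.75 [[263.38361792 176.20644531]]
0.8 [[263.10127875 175.91729242]]
```

View pics/c8.png

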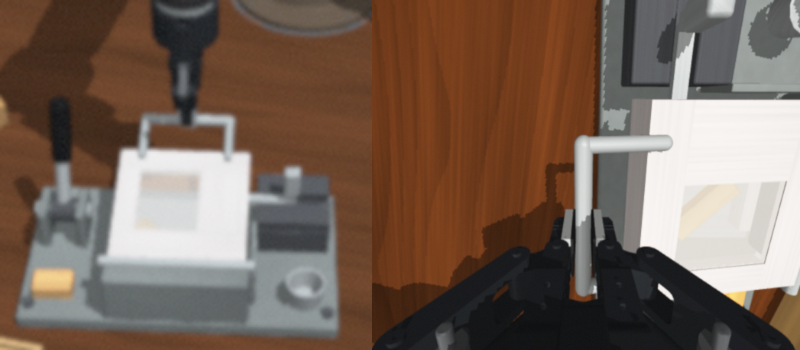

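That call was refused whole (a miscounted row), so the picture just shows the bar still held at about 0.13 rad. Resend with the rows counted. That was my twelfth picture, so later checks are numeric.

Emit:
arm_command(
  increments=[0,0,0,0.0025,-0.0115,0,0,0,0,0,0.0031,-0.0113,0,0,0,0,0,0.0038,-0.0111,0,0,0,0,0,0.0044,-0.0109,0,0,0,0,0,0.0051,-0.0106,0,0],
  grip_force=40,
)

```text
time_s: 11.72
tool_pos: [0.4974, -0.0614, 0.1348]
tcp_rot: [-0.703, 0.705, 0.067, -0.067]
force: [-2.1, -6.4, -2.4]
width: 0.0092
```

Emit:
arm_command(
  increments=[0,0,0,0.0057,-0.0103,0,0,0,0,0,0.0063,-0.0099,0,0,0,0,0,0.0068,-0.0095,0,0,0,0,0,0.0074,-0.0091,0,0,0,0,0,0.0079,-0.0087,0,0,0,0,0,0,0,0,0,0,0,0,0,0,0,0],
)

```text
time_s: 12.3
tool_pos: [0.5299, -0.0553, 0.1838]
tcp_rot: [-0.703, 0.705, 0.066, -0.067]
force: [-11.3, -7.8, 9.7]
width: 0.0081
```

```bash
python3 - <<'E'
from h import *
s=tcp();snap('wrist','w9.png');snap('scene','s9.png');snap('top','t9.png')
# guard front edge / bar seen in the top view: bright white guard mask, before and after, scene view
for f in('s1','s7','s9'):
    a=cv2.imread(f'pics/{f}.png').astype(int)[150:300,185:340];m=(a.min(2)>195).astype(np.uint8)
    n,l,st,ce=cv2.connectedComponentsWithStats(m);i=1+st[1:,4].argmax();print(f,st[i]+[185,150,0,0,0])
a=cv2.imread('pics/s9.png');b=cv2.imread('pics/s1.png')
print('lever diff',np.abs(a[180:240,195:215].astype(int)-b[180:240,195:215]).mean().round(1))
E
```

```text
t 12.3 press [-0.058  -0.0017  0.1838] F [-12.6  -5.6   9.7] w 0.0081 yaw 0.189 ydir [-0.001 -0.003 -1.   ]
s1 [ 229  214   66   47 2698]
s7 [ 228  209   67   52 2874]
s9 [ 228  195   66   66 3497]
lever diff 8.8
```

```bash
python3 - <<'E'
from h import *
a=cv2.imread('pics/w7.png',0);b=cv2.imread('pics/w9.png',0)
t=a[155:230,262:292];r=cv2.matchTemplate(b[120:270,240:320],t,cv2.TM_CCOEFF_NORMED);_,v,_,l=cv2.minMaxLoc(r);print('bar shift',l[0]+240-262,l[1]+120-155,v)
for n,im in(('w7',a),('w9',b)):
    print(n,'col',im[150:250:10,277],'row200',im[200,262:294:2])
cs=cal('scene')
for x0,z0 in((-.155,.012),(-.155,.02),(-.155,.0)):
    o=[]
    for th in(0,.12,.5,.6,.65,.7,.75):
        c,s=np.cos(th),np.sin(th);o.append(proj(cs,M.apply([.09+x0*c+z0*s,0,.085-x0*s+z0*c])+T)[0,1].round(1))
    print(z0,o)
s=ctrl.read_state();print(s['time_s'],s['width'])
# motion of loose things in top view
A=cv2.imread('pics/t1.png',0);B=cv2.imread('pics/t9.png',0)
for n,(u,v,h) in dict(tin=(245,186,12),offcut=(340,168,11),jar=(147,188,20),palette=(140,248,35),tub=(414,170,16),tube=(418,219,20),box=(413,259,16)).items():
    r=cv2.matchTemplate(B[v-h-8:v+h+8,u-h-8:u+h+8],A[v-h:v+h,u-h:u+h],cv2.TM_CCOEFF_NORMED);_,q,_,l=cv2.minMaxLoc(r);print(n,l[0]-8,l[1]-8,round(q,2))
E
```

```text
bar shift 23 19 0.6310262084007263
w7 col [ 70  74 220 219 218 218 218 218 218 218] row200 [ 42  78 148 176 198 210 213 216 218 211 203 194 174 118  46  42]
w9 col [235 226 237 231 230 231 231 231 231 230] row200 [110 126 171 199 222 233 232 231 230 227 222 207 182 207 220 222]
0.012 [np.float64(212.2), np.float64(207.5), np.float64(197.3), np.float64(195.8), np.float64(195.3), np.float64(195.0), np.float64(194.8)]
0.02 [np.float64(209.9), np.float64(205.5), np.float64(196.1), np.float64(195.0), np.float64(194.6), np.float64(194.5), np.float64(194.5)]
0.0 [np.float64(215.5), np.float64(210.6), np.float64(198.9), np.float64(197.1), np.float64(196.3), np.float64(195.8), np.float64(195.4)]
12.45 0.00790555835424559
tin 0 0 0.99
offcut 7 0 0.34
jar 0 0 1.0
palette 0 0 1.0
tub 0 0 1.0
tube 0 0 1.0
box 0 -1 0.89
```

The bar's profile in the wrist view is unchanged (columns 264–287), so there is no slip. The force on the tool points radially outward (−12.6 N x, +9.7 N z), so I relieve that and raise a touch more.

Emit:
arm_command(
  increments=[0,0,0,0.001,-0.003,0,0,0,0,0,0.001,-0.003,0,0,0,0,0,0.001,-0.003,0,0,0,0,0,0,0,0,0,0,0,0,0,0,0,0],
)

```text
time_s: 12.87
tool_pos: [0.5351, -0.0528, 0.1912]
tcp_rot: [0.704, -0.703, -0.068, 0.066]
force: [-0.1, 0.6, -0.1]
width: -0.0001
```

Emit:
arm_command(
  increments=[0,0,0,0,0,0,0,0,0,0,0,0,0,0,0,0,0,0,0,0,0,0,0,0,0,0,0,0,0,0,0,0,0,0,0,0,0,0,0,0,0,0,0,0,0,0,0,0,0],
)

```text
time_s: 13.45
tool_pos: [0.5342, -0.0534, 0.1903]
tcp_rot: [0.704, -0.704, -0.067, 0.067]
force: [-0.9, -0.7, -0.0]
width: 0.0001
```

```bash
python3 - <<'E'
from h import *
tcp();snap('wrist','w10.png');snap('scene','s10.png')
b=cv2.imread('pics/w10.png',0);print(b[200,256:300:2],b[120:250:10,276])
a=cv2.imread('pics/s10.png').astype(int);m=(a[150:300,185:340].min(2)>195).astype(np.uint8)
n,l,st,ce=cv2.connectedComponentsWithStats(m);i=1+st[1:,4].argmax();print(st[i]+[185,150,0,0,0])
A=cv2.imread('pics/s1.png',0);B=cv2.imread('pics/s10.png',0)
for n,(u,v,h) in dict(offcut=(204,269,8),tin=(319,271,9),lever=(207,198,10),knob=(314,222,6),box=(170,192,12)).items():
    r=cv2.matchTemplate(B[v-h-8:v+h+8,u-h-8:u+h+8],A[v-h:v+h,u-h:u+h],cv2.TM_CCOEFF_NORMED);_,q,_,l=cv2.minMaxLoc(r);print(n,l[0]-8,l[1]-8,round(q,2))
# bar elbow height: bright pixels top of the bar in wrist view -> ray on plane press y=0.05
E
```

```text
t 13.45 press [-0.0534 -0.0007  0.1903] F [-1.  -0.5 -0. ] w 0.0001 yaw 0.19 ydir [-0.  0. -1.]
[ 96  96  95 189 245 245 244 244 245 245 244 244 242 244 242 243 243 244
 242 231 231 230] [241 242 241 187 242 242 243 244 244 244 244 244 243]
[ 229  214   66   47 2695]
offcut 0 0 1.0
tin 0 0 1.0
lever 0 4 0.96
knob 0 0 1.0
box -1 1 0.86
```

The bar crept off the tips (width fell 10.6→0) and the guard fell shut: the pinch was too shallow. All steps on the way were passed already, so regrasp about 16 mm deeper with more grip.

Emit:
arm_command(
  increments=[0,0,0,-0.02,0,0,0.04,0,0,0,-0.02,0,0,0.04,0,0,0,-0.017,0,0.001,0.04,0,0,0,0,0,0,0.04,0,0,0,0,0,0,0.04],
)

```text
time_s: 13.97
tool_pos: [0.478, -0.0633, 0.1909]
tcp_rot: [-0.704, 0.704, 0.067, -0.066]
force: [1.5, -0.9, 0.1]
width: 0.0398
```

```bash
python3 - <<'E'
from h import *
s=tcp();c=cal('wrist');snap('wrist','w11.png');snap('scene','s11.png')
b=cv2.imread('pics/w11.png',0)
# bar centre column along rows, expected
p=proj(c,M.apply([[-.11,0,.095],[-.11,.03,.095]])+T);print(p.round(1))
for v in(170,190,210):
    r=b[v,240:310];i=np.where(r>150)[0]+240;print(v,i.min(),i.max())
A=cv2.imread('pics/s1.png',0);B=cv2.imread('pics/s11.png',0)
for f in('s1','s6','s11'):
    g=cv2.imread(f'pics/{f}.png',0)
    print(f,'lever col',g[178:240:3,207])
for n,(u,v,h) in dict(lever=(207,192,12)).items():
    r=cv2.matchTemplate(B[v-h-6:v+h+6,u-h-6:u+h+6],A[v-h:v+h,u-h:u+h],cv2.TM_CCOEFF_NORMED);_,q,_,l=cv2.minMaxLoc(r);print(n,l[0]-6,l[1]-6,round(q,2))
E
```

```text
t 13.97 press [-0.1105  0.0002  0.1909] F [ 1.3 -1.2  0.1] w 0.0398 yaw 0.189 ydir [ 0.001 -0.    -1.   ]
[[275.7 199.6]
 [275.7 169. ]]
170 270 279
190 270 279
210 270 279
s1 lever col [ 81  82  54  38  25  30  27  29  29  25  27  27  91 152 151 150 150 145
 127  91  75]
s6 lever col [ 54  51  38  36  31  30  28  28  23  28  28  24  88 154 153 150 150 146
 128  94  75]
s11 lever col [ 52  49  41  35  29  26  26  24  30  28  27  28  90 154 152 150 150 145
 124  94  74]
lever 0 -2 0.86
```

The lever's grip/rod edge is unchanged, so it is at rest, and the bar is centred between the jaws. Descend deeper and grip.

Emit:
arm_command(
  increments=[0,0,0,0,0.03,0,0.04,0,0,0,0,0.03,0,0.04,0,0,0,0,0.03,0,0.04,0,0,0,0,0.03,0,0.04,0,0,0,0,0.02,0,0.04,0,0,0,0,0.014,0,0.04,0,0,0,0,0,0,0.04],
)

```text
time_s: 14.65
tool_pos: [0.4764, -0.0627, 0.0329]
tcp_rot: [0.704, -0.703, -0.065, 0.069]
force: [-0.4, 0.8, -0.8]
width: 0.0396
```

Emit:
arm_command(
  increments=[0,0,0,0,0,0,0.0,0,0,0,0,0,0,0.0,0,0,0,0,0,0,0.0,0,0,0,0,0,0,0.0,0,0,0,0,0,0,0.0,0,0,0,0,0,0,0.0],
  grip_force=50,
)

```text
time_s: 15.15
tool_pos: [0.4765, -0.0638, 0.0373]
tcp_rot: [-0.704, 0.704, 0.066, -0.068]
force: [-7.2, -2.1, 3.0]
width: 0.0102
```

Emit:
arm_command(
  increments=[0,0,0,0,-0.005,0,0,0,0,0,0.0005,-0.008,0,0,0,0,0,0.001,-0.01,0,0,0,0,0,0,0,0,0,0,0,0,0,0,0,0],
)

```text
time_s: 15.57
tool_pos: [0.479, -0.0633, 0.061]
tcp_rot: [-0.704, 0.704, 0.067, -0.067]
force: [-5.5, -2.3, -0.7]
width: 0.0104
```

```bash
python3 - <<'E'
from h import *
tcp()
E
```

```text
t 15.57 press [-1.094e-01  1.000e-04  6.100e-02] F [-5.8 -1.2 -0.7] w 0.0104 yaw 0.19 ydir [-0.    -0.001 -1.   ]
```

Emit:
arm_command(
  increments=[0,0,0,0.0005,-0.0124,0,0,0,0,0,0.0033,-0.0122,0,0,0,0,0,0.004,-0.012,0,0,0,0,0,0.0048,-0.0117,0,0,0,0,0,0,0,0,0,0,0,0,0,0,0,0],
)

```text
time_s: 16.07
tool_pos: [0.4926, -0.0607, 0.1089]
tcp_rot: [-0.704, 0.704, 0.068, -0.066]
force: [-1.9, -1.7, -3.8]
width: 0.0103
```

Emit:
arm_command(
  increments=[0,0,0,0.0055,-0.0114,0,0,0,0,0,0.0062,-0.011,0,0,0,0,0,0.0069,-0.0106,0,0,0,0,0,0,0,0,0,0,0,0,0,0,0,0],
)

```text
time_s: 16.48
tool_pos: [0.5092, -0.0575, 0.1412]
tcp_rot: [-0.704, 0.704, 0.066, -0.067]
force: [-8.4, -4.2, 2.0]
width: 0.0102
```

Emit:
arm_command(
  increments=[0,0,0,0.005,-0.0105,0,0,0,0,0,0.006,-0.0105,0,0,0,0,0,0.006,-0.01,0,0,0,0,0,0,0,0,0,0,0,0,0,0,0,0],
)

```text
time_s: 16.9
tool_pos: [0.5313, -0.0533, 0.1702]
tcp_rot: [0.704, -0.704, -0.069, 0.065]
force: [15.2, 0.2, -18.2]
width: 0.01
```

```bash
python3 - <<'E'
from h import *
p=tcp()['tool_pos'][2];print('theta from rise',np.arcsin((.01+p-.0373)/.2)-.05)
E
```

```text
t 16.9 press [-0.0562 -0.      0.1702] F [ 15.   -2.7 -18.2] w 0.01 yaw 0.191 ydir [ 0.006  0.001 -1.   ]
theta from rise 0.7456006044927118
```

Width steady at 10 mm, theta ≈0.75. Now strained the other way (inward ~23 N); ease about 2 mm inward and hold.

Emit:
arm_command(
  increments=[0,0,0,0.0015,0.002,0,0,0,0,0,0,0,0,0,0,0,0,0,0,0,0],
)

```text
time_s: 17.15
tool_pos: [0.5298, -0.0536, 0.1687]
tcp_rot: [-0.704, 0.704, 0.068, -0.066]
force: [7.5, -1.4, -10.3]
width: 0.0101
```

Emit:
arm_command(
  increments=[0,0,0,0,0,0,0,0,0,0,0,0,0,0,0,0,0,0,0,0,0,0,0,0,0,0,0,0,0,0,0,0,0,0,0,0,0,0,0,0,0,0,0,0,0,0,0,0,0,0,0,0,0,0,0,0,0,0,0,0,0,0,0,0,0,0,0,0,0,0,0,0,0,0,0,0,0,0,0,0,0,0,0,0],
)

```text
time_s: 18.15
tool_pos: [0.5299, -0.0536, 0.1688]
tcp_rot: [0.704, -0.704, -0.068, 0.066]
force: [8.6, -1.2, -11.5]
width: 0.0103
```

```bash
python3 - <<'E'
from h import *
p=tcp()['tool_pos'][2];print('theta from rise',np.arcsin((.01+p-.0373)/.2)-.05)
snap('scene','s12.png');snap('top','t12.png')
a=cv2.imread('pics/s12.png').astype(int);m=(a[150:300,185:340].min(2)>195).astype(np.uint8)
n,l,st,ce=cv2.connectedComponentsWithStats(m);i=1+st[1:,4].argmax();print(st[i]+[185,150,0,0,0])
for r,f,things in(('s1','s12',dict(offcut=(204,269,8),tin=(319,271,9),box=(170,192,12))),('t1','t12',dict(jar=(147,188,20),palette=(140,248,35),tub=(414,170,16),tube=(418,219,20),box=(413,259,16)))):
  A=cv2.imread(f'pics/{r}.png',0);B=cv2.imread(f'pics/{f}.png',0)
  for n,(u,v,h) in things.items():
    q=cv2.matchTemplate(B[v-h-8:v+h+8,u-h-8:u+h+8],A[v-h:v+h,u-h:u+h],cv2.TM_CCOEFF_NORMED);_,q,_,l=cv2.minMaxLoc(q);print(n,l[0]-8,l[1]-8,round(q,2))
print('lever',cv2.imread('pics/s12.png',0)[178:240:3,207])
tcp()
E
```

```text
t 18.15 press [-0.0576 -0.      0.1688] F [  8.2  -2.9 -11.5] w 0.0103 yaw 0.19 ydir [ 0.002  0.    -1.   ]
theta from rise 0.7356277661250444
[ 228  195   66   66 3502]
offcut 0 0 1.0
tin 0 0 1.0
box -1 1 0.83
jar 0 0 1.0
palette 0 0 1.0
tub 0 0 1.0
tube 0 0 1.0
box 0 -1 0.88
lever [ 51  53  40  34  30  26  26  28  27  27  20  24  88 153 152 150 150 145
 129  94  74]
t 18.25 press [-0.0576  0.      0.1687] F [  8.1  -2.5 -11.1] w 0.0099 yaw 0.19 ydir [ 0.002  0.    -1.   ]
```

Steady for a second: guard at about 0.73 rad, width constant, lever at rest, nothing displaced. Hand in.

```bash
python3 -c "
from h import *
print(ctrl.job_done());tcp()"
```

```text
the job is handed in; nothing more can be done
None
the job is handed in; nothing more can be done
```

I handed the job in with the guard held open in the gripper at about 0.73 rad. The handing-in call reports no verdict, so I don't know if it passed.

**What I did**
- **Lever:** I pushed it to its stop; the force jumped from about 10 N to 55 N. It then sprang back to rest.
- **Guard tug:** the bar came up 26 mm at about 2–3 N with the catch at home. It was not caught, so I never touched the catch.
- **Lift:** I lifted the guard on to about 0.73 rad and held it there.

**What went wrong on the way**
- **First lever push missed:** the real fingertips sit about 30 mm short of the reported TCP, so they passed over the lever. I went lower and repeated the push.
- **First grip on the bar too shallow:** the bar slipped out at about 0.7 rad and the guard fell shut. I gripped 16 mm deeper at 50 N and lifted it again.
- **One refused move call:** I miscounted its numbers; it moved nothing.

**Last checks**
- **Hold:** the finger opening stayed at about 10 mm for the last second and the arm was still. About 14 N of strain remains on the wrist.
- **Guard angle:** this is worked out from how far the tool rose. The guard's edge in the scene picture agrees only roughly, because it barely moves there above 0.6 rad.
- **Lever:** its picture is unchanged from the start, so it is at rest.
- **Loose things:** none had moved more than 1 pixel (about 3 mm). The nail box matched its first picture less well (0.83–0.88), probably because of the arm's shadow.
- **Viewing limit:** I had used all 12 picture views before the second grasp, so these last checks were done by code on the images.

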